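Close the intake filter lid of a bench blower

ROBOT

A 6-joint arm with a two-finger parallel gripper is mounted at the origin on the work surface. World frame = base frame: x ahead of the robot, y to its left, z up, the work surface at z = 0. Lengths are in m, angles in rad, forces in N, time in s.
With the tool pointing down it reaches from about 0.425 to 0.95 m from the base axis. Payload 3.5 kg.
Tool frame: the origin (TCP) lies on the centre line of the jaws, within the pads' length; the fingertips stand tip_extent ahead of it and the grasp point (between the pads) lies 2 mm behind it (tip_extent is the distance from the TCP to the fingertips, in m); z points along the fingers, y is the direction in which the jaws open and shut (so a half turn about z gives the same grasp; the last joint's range is limited). The gripper opens to 85 mm and grips with 20 to 120 N. Pads are 22 mm wide; open, the fingers measure 114 mm over their backs; the gripper's body (76 mm by 85 mm) begins 54 mm behind the grasp point. The pads swing forward as they close: fully open they stand 13 mm farther back than shut.
Start: joints at [-1.401, 0.286, 1.577, -0, 1.279, -0.15], TCP at [0.212, -0.641, 0.248] pointing down, gripper open.
Joint ranges: [-2.77, 2.77], [-0.9, 2.22], [0.21, 2.48], [-1.53, 4.67], [0.24, 2.81], [-2.84, 2.84]. Speed limits (rad/s): [2.79, 2.79, 3.14, 3.14, 3.14, 3.14].

INTERFACE

Orientations are given as a unit quaternion [x, y, z, w].
In Python, from plant import * gives the robot as it stands.
- The arm moves only by the shell command python3 -m crank 'ROWS' [FORCE]. ROWS is JSON, a list of rows, each a list of 7 numbers: the gripper's target within -1 to 1 (shut at 1, half-way at 0, fully open at -1), then the shift along the tool's x, y, z in cm, then the turn, a rotation vector about the tool's x, y, z in degrees. In form: [[fingers, tx, ty, tz, wx, wy, wz], ...]. A call has 1 to 5 rows; each row shifts and turns the commanded pose from where the row before left it, along the tool's axes as they then stand; what a row does not reach is not made up. A row lasts 1/10 s, in which the tool goes at most 50 mm and 8.59 degrees, less where a joint would pass 70% of its speed; a pose out of reach is approached as far as the arm can. A call is refused whole if a number of a shift passes 5 or a number of a turn 8.59, either way. A call with a gripper value outside its range is refused whole. The fingers move at their own pace and stop on an object; FORCE is the grip in N (left out, the last holds). Time passes only in rows, so rows that do not move let the fingers close. It gives the time, the measured TCP pose, the force and the opening at its end, in the units of the state.
- get_state(): the state, without advancing time (a new reading comes with each control period).
- read_camera(name): name is "scene" or "top"; returns a dict with "color" (400x640x3 uint8, red, green, blue), "vfov" (degrees; the focal length in pixels is half the picture's height over the tangent of half this angle, whatever the lens; pixels are square), "cx", "cy" (the principal point, pixels), "cam_to_world" (4x4, takes a point from camera to world coordinates). Camera axes: x right, y up, looking along -z (the intrinsics and any distortion apply to the point x, -y, -z); pixel columns grow to the right and rows downward; lengths in m; the calibration is good to about 2 mm. A picture is of the moment at which its call begins. There is no depth.
- sign_off(): hands the job in, once; it reports no verdict.
Trained networks look in the newest picture that a camera, given by its name, has taken for a name from the list of things; names that differ only in an ending like _2 or _b are one class to them, and where a whole thing is asked for, a point or a joint stands for the part that bears it (a point fixed in the world has none). Each returns a list of dicts, best first, with "p" (0 to 1); they miss things now and then, are a little off and sometimes report something else, mostly with a low value. They report only what shows in the picture. A call takes as long as a camera call.
- trace(thing, camera): "pixels" (400x640 bool, what is visible of it) and "location" ([column, row] in pixels, amid what is visible of it).
- place_of(thing, camera): "location" ([column, row] in pixels: a listed point, or the origin of a listed thing).
The state is a dict: "time": time; "qpos": joint angles; "dq": joint speeds; "joint_efforts": joint torques, N m; "eef_pos": TCP position; "tcp_rot": TCP orientation; "contact_force": force on the tool from outside, world axes, zero at the start; "wrist_torque": the same for the moment, N m; "opening": opening from 0.0 (shut) to 1.0 (fully open).
Only numpy, scipy, OpenCV 4.12 (cv2) and the standard library are available. Lean on these libraries where they do the work, as an engineer would, in place of code of your own. Each camera call takes 0.05 s, during which the arm holds its last target.

TASK

The blower's new intake filter is in, so close it up: take the loose slotted lid from the bench by its finger grip, tilt it lip-down, hook the lip under the blower's ledge until it is fully home, then swing the lid down and press its free edge against the filter's springy gasket until the catch snaps over it; leave the lid level and held, the catch sprung back. Feel your way: do not force the lip, do not let the lid drop in, and press gently and only as far as it takes, without squashing the blower down on its soft mounts. Leave the other things on the bench where they are.

Things in the scene. Friction and masses are not known exactly. Their poses are not given: they have to be found in the camera images.
- blower: White bench blower, box 180 (x) x 150 (y) x 82 mm, open filter intake on top, outlet and switch on its +x face. Origin: centre of its underside, 30 mm above the bench; z up; ledge on its -x side (towards the robot), catch at +x. It stands on soft rubber mounts: pressed, it sinks about 0.45 mm per newton and springs back; it must not sink 9 mm. Firm sideways.
- seat (a point): Middle of the intake, 92 mm above the blower's origin, axes as the blower's, level with a flat seat round the filter (at the ledge side from x = -78 to -50 mm). The lid's recess: x = -78 to 78, y = -60.5 to 60.5 mm, walls 9.5 mm high. Inside, the filter's black rubber gasket ring (x = -38 to 56, y = -42 to 42 mm) stands 4 to 6 mm above the seat (differs) and gives when pressed.
- ledge (a point): Middle of the lower inner edge of the blower's ledge: 71 mm to -x of the seat point and 7.5 mm above the seat; axes as the blower's. The ledge, 121 mm wide (y) and 4 mm thick, overhangs a pocket 7 mm deep and 7.5 mm high; its floor is the seat, its end wall is 7 mm further to -x. The lip goes fully home only at a tilt under 0.4 rad; below 0.15 rad the lid meets the gasket.
- lid: Loose off-white lid with rows of dark slots, 153 (x) x 116 (y) x 6 mm, 0.18 to 0.34 kg, right way up on the bench left or right of the blower. Origin: middle of its underside; z up. -x end: lip; +x end: free edge (x = 76.5 mm). Closed, it lies as the seat point but 3.5 mm higher, pushed up by the gasket against ledge and catch; play 1.5 mm in x, 2.5 mm in y either way.
- lip (a point): Middle of the lower edge of the lid's lip end (x = -76.5, y = 0, z = 0 mm in the lid's frame); axes as the lid's. The lip is 12 mm long (x), 108 mm wide, 4 mm thick, its underside level with the plate's.
- lid_grip (a point): Middle of the lid's upright finger grip (x = 14, y = 0, z = 21 mm in the lid's frame); axes as the lid's. The grip is 44 mm long (x), 12 mm thick (y) and stands 30 mm above the plate, its top 36 mm above the lid's underside. The plate is bare between the grip and the free edge, room for a fingertip to press.
- catch (a joint): Black sprung catch, 30 mm wide, in the middle of the +x wall: 0 rad at rest, grows as it is pushed outwards (0.06 to 0.1 as the lid's edge passes), springs back. Measured from the seat point, its nose is at x = 70, z = 9.5 to 11 mm, with a ramp above, out to the top at x = 79, z = 27 mm. Pressed near the lid's free edge it snaps at some 6 to 16 N, after the lid has gone a little below its closed height.
- old_filter: Bystander: the used filter, a card-framed pleated pack 112 x 92 x 22 mm, on the bench at the other side of the blower from the lid; origin: centre of its underside.
- timer: Bystander: white kitchen-style timer 62 x 62 x 17 mm, on the bench; origin: centre of its underside.
- beaker_small: Bystander: glass beaker, 52 mm across, 70 mm high; origin: centre of its underside.
- beaker_large: Bystander: glass beaker, 72 mm across, 95 mm high; origin: centre of its underside.
- jar: Bystander: amber jar, 54 mm across, 75 mm high; origin: centre of its underside.
- spatula: Bystander: flat steel spatula about 180 mm long, 4 mm thick; origin: centre of its underside.
- syringe: Bystander: clear plastic syringe about 150 mm long, 22 mm high; origin: centre of its underside.

How it is judged:
On the way:
1. the lip is hooked at least 4 mm under the blower's ledge while the lid is still tilted more than 0.08 rad (x of lip in the frame of blower below -0.075 m and z of lip in the frame of blower between 0.088 and 0.0975 m and y of lip in the frame of blower between -0.006 and 0.006 m and angle between lid's own z axis and vertical between 0.08 and 0.6 rad), for 0.1 s.
At the end, for the whole second after the job is handed in: The lid is released, at rest and closed: lip at least 2.5 mm under the ledge, within 4 mm sideways and 2.5 mm in height of its closed place, level with the blower within 0.03 rad, turned under 0.06 rad, and the catch sprung back over its free edge (below 0.03 rad) (x of lip in the frame of blower between -0.0805 and -0.0735 m and y of lid in the frame of blower between -0.004 and 0.004 m and z of lid in the frame of blower between 0.093 and 0.098 m and angle between the z axis of lid and the z axis of blower, either way round below 0.03 rad and angle between the x axis of lid and the x axis of blower, either way round below 0.06 rad and value of joint catch below 0.03 rad and linear speed of lid below 0.01 m/s); the robot touches nothing.
It fails at once if the lip is forced: more than 25 N between lid and blower while the lid is tilted more than 0.16 rad (contact force between lid and blower above 25 N and angle between lid's own z axis and vertical above 0.16 rad).
It fails at once if the blower is squashed down on its mounts by more than 9 mm (some 18 N) (distance of seat from where it was at the start of the episode above 0.009 m).
It fails at once if the lid is dropped into the blower: it moves faster than 0.35 m/s above it (linear speed of lid above 0.35 m/s and horizontal distance between lid and blower below 0.06 m and z of lid in the frame of blower below 0.14 m).
It fails at once if another thing on the bench is moved by more than 30 mm (distance of any of old_filter, timer, beaker_small, beaker_large, jar, spatula, syringe from where it was at the start of the episode above 0.03 m).
It also fails if it takes over 67 s, if anything falls off the work surface, if the arm or the gripper's body presses on something with over 40 N, if the wrist force passes 120 N, or if a joint passes its speed limit or range.

## Working session

There is one attempt and no reset: what is moved stays moved. The work goes in short steps, Python scripts to look and compute and a shell command to move; the robot and the scene stay as the last step left them, time stands still between calls to the robot, and variables do not carry over. Pictures are saved under pics/ and viewed, and the job is handed in when it is done.

```bash
ls; mkdir -p pics; cat > h.py <<'E'
from plant import *
import numpy as np, cv2
def snap(cam,name):
    r=read_camera(cam); cv2.imwrite('pics/'+name,r['color'][:,:,::-1]); return r
def ray(r,px):
    h=r['color'].shape[0]; f=h/2/np.tan(np.radians(r['vfov'])/2)
    d=np.array([(px[0]-r['cx'])/f,-(px[1]-r['cy'])/f,-1.0])
    T=np.array(r['cam_to_world']); return T[:3,3],T[:3,:3]@d
def at_z(r,px,z):
    o,d=ray(r,px); return o+d*(z-o[2])/d[2]
def proj(r,p):
    h=r['color'].shape[0]; f=h/2/np.tan(np.radians(r['vfov'])/2)
    T=np.array(r['cam_to_world']); c=T[:3,:3].T@(np.array(p)-T[:3,3])
    return np.array([r['cx']+f*c[0]/-c[2], r['cy']-f*c[1]/-c[2]])
E
python3 - <<'E'
from h import *
print(get_state())
for c in ['scene','top']:
    r=snap(c,c+'0.png'); print(c,{k:v for k,v in r.items() if k!='color'})
    for t in ['blower','seat','ledge','lid','lip','lid_grip','catch','old_filter','timer','beaker_small','beaker_large','jar','spatula','syringe']:
        print(t,[(round(d['p'],2),np.round(d['location'],1)) for d in place_of(t,c)[:3]])
E
```

```text
pics
{'time': 0.0, 'qpos': array([-1.40103038e+00,  2.87216692e-01,  1.57820259e+00, -3.92069918e-05,
        1.27857723e+00, -1.49978493e-01]), 'dq': array([ 5.51965958e-04, -6.71759941e-04,  5.38361264e-04, -6.05142691e-05,
       -1.20053902e-03,  2.12850168e-03]), 'joint_efforts': array([ 2.91317629e-04, -4.05983162e+01, -2.92624372e+01, -1.43152988e-04,
        5.88412397e-03,  2.17696368e-05]), 'eef_pos': array([ 0.2120956 , -0.6401553 ,  0.24689925]), 'tcp_rot': array([ 9.87246017e-01,  1.59197541e-01, -3.06560620e-05, -1.20168181e-03]), 'contact_force': array([-0.33131435, -0.13348471,  0.63256981]), 'wrist_torque': array([-0.03093494,  0.01147358,  0.0083654 ]), 'opening': 0.9985977962255813}
scene {'vfov': 48.10122523766472, 'cx': 320.57277979795197, 'cy': 205.3389462356268, 'cam_to_world': array([[-0.72092666, -0.59581583,  0.35393255,  0.98182495],
       [ 0.6929852 , -0.62423045,  0.36070466,  0.40608881],
       [ 0.00602193,  0.50531163,  0.86291593,  1.07861763],
       [ 0.        ,  0.        ,  0.        ,  1.        ]])}
blower [(0.59, array([308.8, 206.9]))]
seat [(0.85, array([308.7, 187.6]))]
ledge [(0.61, array([329.2, 169.4]))]
lid [(0.83, array([269.8, 147.4]))]
lip [(0.8, array([291.9, 134.2]))]
lid_grip [(0.78, array([263.5, 140.3]))]Traceback (most recent call last):
  File "<stdin>", line 6, in <module>
ValueError: it knows: beaker_large, beaker_small, blower, jar, ledge, lid, lid_grip, lip, old_filter, seat, spatula, syringe, timer
```

```bash
python3 - <<'E'
from h import *
Z=dict(blower=.03,seat=.122,ledge=.1295,lid=0,lip=0,lid_grip=.021)
for c in ['scene','top']:
    r=snap(c,c+'0.png'); print(c,{k:v for k,v in r.items() if k!='color'} if c=='top' else '')
    for t in ['blower','seat','ledge','lid','lip','lid_grip','old_filter','timer','beaker_small','beaker_large','jar','spatula','syringe']:
        print(t,[(round(d['p'],2),np.round(d['location'],1),np.round(at_z(r,d['location'],Z.get(t,0)),4)) for d in place_of(t,c)[:3]])
E
```

```text
scene 
blower [(0.86, array([309. , 206.1]), array([ 0.5761, -0.0522,  0.03  ]))]
seat [(0.64, array([307.7, 184.2]), array([ 0.57  , -0.0613,  0.122 ]))]
ledge [(0.8, array([330.3, 170.2]), array([ 0.5018, -0.0489,  0.1295]))]
lid [(0.62, array([270.8, 146. ]), array([ 0.5042, -0.2984,  0.    ]))]
lip [(0.57, array([289.2, 133.8]), array([ 0.4325, -0.2952,  0.    ]))]
lid_grip [(0.92, array([262.9, 142.2]), array([ 0.5213, -0.3117,  0.021 ]))]
old_filter [(0.97, array([415.1, 284.1]), array([0.5264, 0.2871, 0.    ]))]
timer [(0.87, array([345.5, 150.2]), array([ 0.352 , -0.1315,  0.    ]))]
beaker_small [(0.95, array([417.2, 207.1]), array([0.3486, 0.1453, 0.    ])), (0.54, array([370.2, 337.1]), array([0.7059, 0.2989, 0.    ]))]
beaker_large [(0.6, array([217.4, 221.9]), array([ 0.7791, -0.2012,  0.    ])), (0.35, array([331.1, 169.8]), array([ 0.4336, -0.1104,  0.    ]))]
jar [(0.55, array([315.6, 321.4]), array([0.7739, 0.1817, 0.    ]))]
spatula [(0.61, array([370.8, 338.8]), array([0.7078, 0.3026, 0.    ]))]
syringe [(0.89, array([218.2, 181.7]), array([ 0.6977, -0.3046,  0.   
[... 685 characters left out ...]
0.5055, -0.3054,  0.    ]))]
lip [(0.88, array([438.1, 273.2]), array([ 0.4258, -0.2841,  0.    ]))]
lid_grip [(0.78, array([453.1, 231.9]), array([ 0.5206, -0.3137,  0.021 ]))]
old_filter [(0.94, array([190.1, 228.6]), array([0.5271, 0.2865, 0.    ]))]
timer [(0.71, array([376.5, 308.5]), array([ 0.3456, -0.1418,  0.    ]))]
beaker_small [(0.61, array([250.8, 306.5]), array([0.35 , 0.145, 0.   ]))]
beaker_large [(0.82, array([396.9, 119.4]), array([ 0.7841, -0.1923,  0.    ]))]
jar [(0.69, array([235. , 120.2]), array([0.7804, 0.187 , 0.    ]))]
spatula [(0.63, array([191.9, 228.1]), array([0.5282, 0.2824, 0.    ])), (0.56, array([188.2, 149.7]), array([0.7103, 0.2946, 0.    ]))]
syringe []
```

View pics/scene0.png

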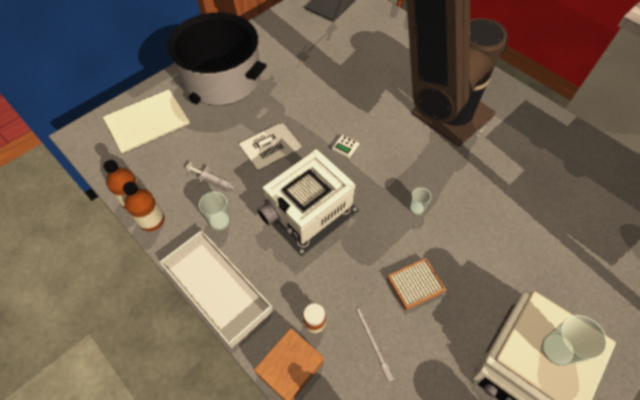

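View pics/top0.png

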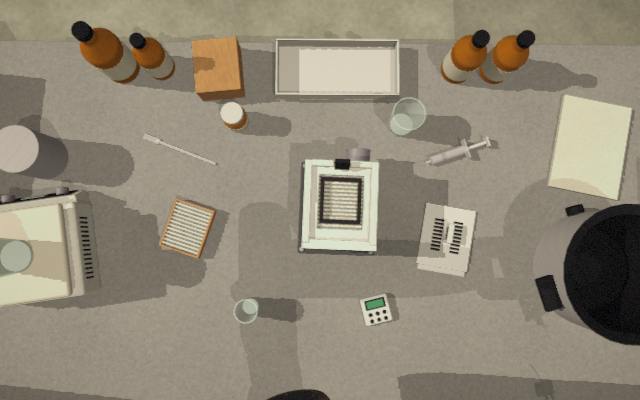

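```bash
python3 - <<'E'
from h import *
acc={}
r=read_camera('top')
cs=r['color']
N=1
big=cv2.resize(cs[190:290,390:500],None,fx=5,fy=5,interpolation=cv2.INTER_CUBIC)
cv2.imwrite('pics/lid.png',big[:,:,::-1])
big=cv2.resize(cs[145:265,285:395],None,fx=5,fy=5,interpolation=cv2.INTER_CUBIC)
cv2.imwrite('pics/blo.png',big[:,:,::-1])
m=trace('lid','top')[0]; px=m['pixels']
ys,xs=np.nonzero(px); P=np.array([at_z(r,(x,y),.006)[:2] for x,y in zip(xs,ys)],np.float32)
print(len(xs),m['p'],cv2.minAreaRect(P),P.mean(0))
m=trace('blower','top')[0]; px=m['pixels']
ys,xs=np.nonzero(px); P=np.array([at_z(r,(x,y),.112)[:2] for x,y in zip(xs,ys)],np.float32)
print(len(xs),m['p'],cv2.minAreaRect(P),P.mean(0))
for cam,n in (('top',4),('scene',4)):
  for t,z in (('lid',0),('lip',0),('lid_grip',.021),('seat',.122),('ledge',.1295),('blower',.03)):
    L=[]
    for i in range(1):
      d=place_of(t,cam)
      if d: L.append(at_z(r if cam=='top' else read_camera('scene'),d[0]['location'],z))
    print(cam,t,np.round(L,4).tolist())
E
```

```text
3342 0.76 ((0.5036782026290894, -0.3001067042350769), (0.11789054423570633, 0.15292273461818695), 79.50733947753906) [ 0.5040145  -0.29958746]
6905 0.68 ((0.5886396765708923, -0.05242592841386795), (0.15322987735271454, 0.20976445078849792), 87.8127670288086) [ 0.5796313 -0.0533274]
top lid [[0.5078, -0.3013, 0.0]]
top lip [[0.4231, -0.2893, 0.0]]
top lid_grip [[0.5215, -0.3078, 0.021]]
top seat [[0.573, -0.0523, 0.122]]
top ledge [[0.5025, -0.0488, 0.1295]]
top blower [[0.5729, -0.0458, 0.03]]
scene lid [[0.5042, -0.2984, 0.0]]
scene lip [[0.4335, -0.2831, 0.0]]
scene lid_grip [[0.5223, -0.3173, 0.021]]
scene seat [[0.5768, -0.0466, 0.122]]
scene ledge [[0.5074, -0.052, 0.1295]]
scene blower [[0.5766, -0.0488, 0.03]]
```

View pics/lid.png

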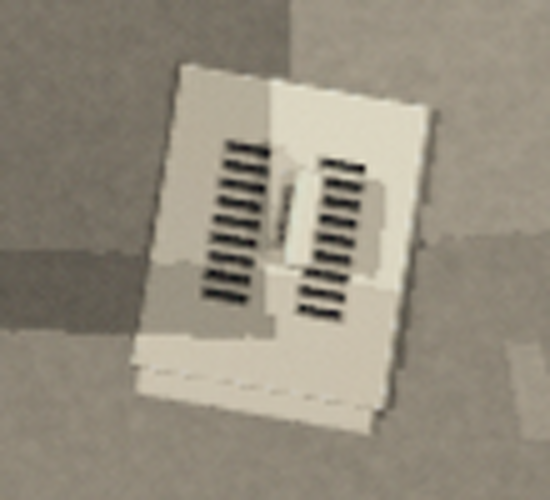

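View pics/blo.png

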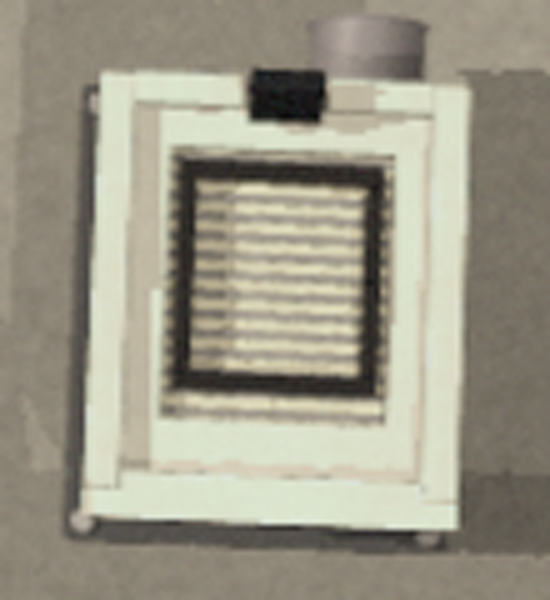

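```bash
python3 - <<'E'
from h import *
r=read_camera('top')
def f(X,Y,ox,oy,z): return at_z(r,((X+.5)/5-.5+ox,(Y+.5)/5-.5+oy),z)[:2]
L=[f(182,64,390,190,.006),f(431,106,390,190,.006),f(371,434,390,190,.004),f(137,394,390,190,.004)]
print('lid',np.round(L,4))
L=np.array(L)
fe=(L[0]+L[1])/2; lp=(L[2]+L[3])/2; d=fe-lp; print('len',np.linalg.norm(d),'yaw',np.arctan2(d[1],d[0]),'ctr',(fe+lp)/2,'w',np.linalg.norm(L[0]-L[1]),'yaw2',np.arctan2(*(L[0]-L[1])[::1]), np.linalg.norm(L[3]-L[2]))
B=np.array([f(103,72,285,145,.132),f(468,87,285,145,.132),f(457,529,285,145,.1335),f(82,515,285,145,.1335)])
print('blo',np.round(B,4)); fe=(B[0]+B[1])/2; lp=(B[2]+B[3])/2; d=fe-lp
print('len',np.linalg.norm(d),'yaw',np.arctan2(d[1],d[0]),'ctr',(fe+lp)/2,'w',np.linalg.norm(B[0]-B[1]),np.linalg.norm(B[2]-B[3]))
for a in (B[0]-B[1],B[3]-B[2]): print('yaw from width',np.arctan2(-a[0],a[1]))
# grip top
G=[f(297,170,390,190,.036),f(318,172,390,190,.036),f(305,266,390,190,.036),f(284,262,390,190,.036)]
print('grip',np.round(G,4),np.mean(G,0))
# gasket outer ring z~.127
K=[f(176,158,285,145,.127),f(386,166,285,145,.127),f(378,398,285,145,.127),f(170,388,285,145,.127)]
print('gasket',np.round(K,4),np.mean(K,0))
S=get_state(); print(S['eef_pos'])
E
```

```text
lid [[ 0.5885 -0.2568]
 [ 0.5694 -0.3717]
 [ 0.419  -0.3419]
 [ 0.437  -0.2347]]
len 0.15319011305874766 yaw -0.17034738274276304 ctr [ 0.50349469 -0.30125869] w 0.11656174058780036 yaw2 0.16478524035755657 0.10876029881656855
blo [[ 0.6667  0.0191]
 [ 0.6612 -0.1289]
 [ 0.4827 -0.1232]
 [ 0.488   0.0267]]
len 0.17868999457887128 yaw -0.037205122054082704 ctr [ 0.57466312 -0.05156487] w 0.14808872589327016 0.14997866106967034
yaw from width -0.03765084305363837
yaw from width -0.035515538400378
grip [[ 0.539  -0.3001]
 [ 0.5381 -0.3095]
 [ 0.4963 -0.303 ]
 [ 0.498  -0.2936]] [ 0.51785741 -0.30154249]
gasket [[ 0.6325 -0.0106]
 [ 0.6295 -0.096 ]
 [ 0.5351 -0.0924]
 [ 0.539  -0.0083]] [ 0.58401416 -0.0518314 ]
[ 0.21219203 -0.64078039  0.24834752]
```

```bash
cat >> h.py <<'E'
from scipy.spatial.transform import Rotation as Ro
def Rt(yaw,tilt=0.):  # tool x along yaw, tool z down; tilt>0 = lip-down (fingers lean forward)
    return Ro.from_euler('z',yaw)*Ro.from_euler('y',-tilt)*Ro.from_euler('x',np.pi)
def delta(pos,yaw,tilt=0.):
    s=get_state(); R=Ro.from_quat(s['tcp_rot'])
    t=R.inv().apply(np.array(pos)-s['eef_pos'])*100
    w=np.degrees((R.inv()*Rt(yaw,tilt)).as_rotvec())
    e=(R*Ro.from_euler('x',np.pi).inv()).as_euler('ZYX')
    print('t',round(s['time'],2),'pos',np.round(s['eef_pos'],4),'yaw',round(e[0],3),'tilt',round(-e[1],3),'roll',round(e[2],3),'F',np.round(s['contact_force'],1),'op',round(s['opening'],3))
    print('d cm (tool)',np.round(t,2),'rot deg',np.round(w,2))
E
python3 - <<'E'
from h import *
import plant
print([k for k in dir(plant) if not k.startswith('__')])
try: print(tip_extent)
except Exception as e: print(e)
delta([.5173,-.3036,.15],-.168)
E
python3 -m crank --help | head -20
```

```text
['Unreachable', 'get_state', 'place_of', 'read_camera', 'sign_off', 'tip_extent', 'trace']
0.017
t 2.85 pos [ 0.2122 -0.6408  0.2483] yaw 0.32 tilt -0.0 roll -0.0 F [ 0.3  0.4 -0.2] op 1.001
d cm (tool) [ 39.56 -22.42   9.83] rot deg [ 0.   -0.   27.95]invalid input: not JSON, or not a number
```

```bash
python3 -m crank '[[-1,4,-2.24,0.98,0,0,0],[-1,4,-2.24,0.98,0,0,0],[-1,4,-2.24,0.98,0,0,0],[-1,4,-2.24,0.98,0,0,0],[-1,4,-2.24,0.98,0,0,0]]' 40
python3 -m crank '[[-1,4,-2.24,0.98,0,0,0],[-1,4,-2.24,0.98,0,0,0],[-1,4,-2.24,0.98,0,0,0],[-1,4,-2.24,0.98,0,0,0],[-1,3.6,-2.24,0.98,0,0,0]]'
python3 -m crank '[[-1,0,0,0,0,0,7],[-1,0,0,0,0,0,7],[-1,0,0,0,0,0,7],[-1,0,0,0,0,0,7],[-1,0,0,0,0,0,0]]'
python3 - <<'E'
from h import *
delta([.5173,-.3036,.03],-.168)
E
```

```text
time: 3.35
eef_pos: [0.3679, -0.4702, 0.1992]
tcp_rot: [0.987, 0.159, 0.0, 0.0]
contact_force: [0.3, -1.3, 0.1]
opening: 1.0
time: 3.85
eef_pos: [0.5191, -0.302, 0.1503]
tcp_rot: [0.987, 0.159, 0.0, 0.0]
contact_force: [-0.3, -0.1, -0.2]
opening: 1.004
time: 4.35
eef_pos: [0.5178, -0.3036, 0.1505]
tcp_rot: [0.996, -0.084, 0.0, 0.0]
contact_force: [-0.2, 0.1, -0.0]
opening: 1.002
t 4.35 pos [ 0.5178 -0.3036  0.1505] yaw -0.169 tilt 0.0 roll -0.0 F [-0.2  0.1 -0. ] op 1.002
d cm (tool) [-6.000e-02  1.000e-02  1.205e+01] rot deg [ 0.01 -0.01 -0.03]
```

```bash
python3 -m crank '[[-0.3,0,0,4,0,0,0],[-0.3,0,0,4,0,0,0],[-0.3,0,0,2.5,0,0,0],[-0.3,0,0,1.9,0,0,0],[-0.3,0,0,0,0,0,0]]'
python3 - <<'E'
from h import *
delta([.5173,-.3036,.0265],-.168)
r=snap('top','g1.png'); cv2.imwrite('pics/g1c.png',cv2.resize(r['color'][150:320,300:520],None,fx=3.5,fy=3.5)[:,:,::-1])
E
```

```text
time: 4.85
eef_pos: [0.5156, -0.302, 0.0229]
tcp_rot: [0.997, -0.083, -0.003, -0.002]
contact_force: [0.8, 0.3, -0.4]
opening: 0.651
t 4.85 pos [ 0.5156 -0.302   0.0229] yaw -0.167 tilt -0.006 roll 0.004 F [ 0.8  0.3 -0.4] op 0.651
d cm (tool) [ 0.19  0.13 -0.36] rot deg [-0.2   0.34  0.07]
```

View pics/g1c.png

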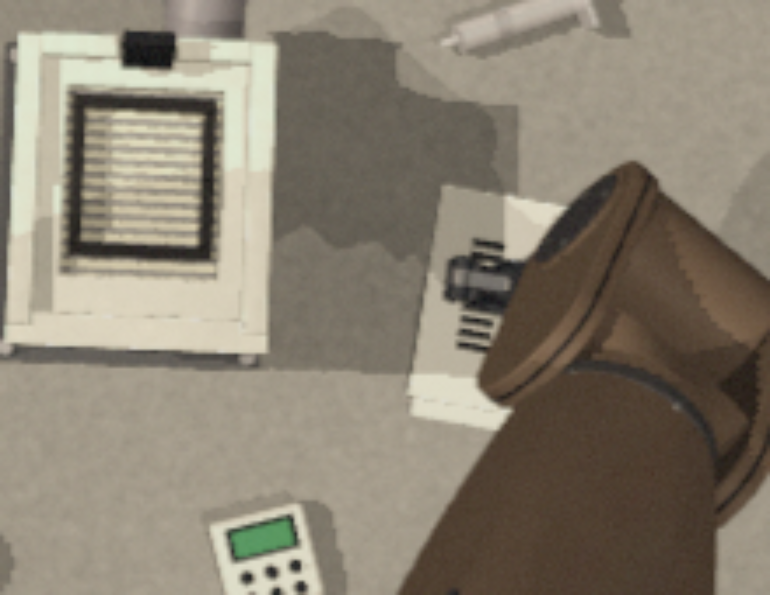

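The gripper stands over the lid, with the left finger at about (480,280) in the crop. The lid and blower have not moved.

```bash
python3 - <<'E'
from h import *
delta([.5173,-.3036,.0265],-.168)
E
```

```text
t 4.9 pos [ 0.5168 -0.303   0.025 ] yaw -0.167 tilt -0.003 roll 0.002 F [0.1 0.7 0.3] op 0.65
d cm (tool) [ 0.06  0.05 -0.15] rot deg [-0.1   0.17  0.05]
```

```bash
python3 -m crank '[[0.3,0,0,0,0,0,0],[0.7,0,0,0,0,0,0],[1,0,0,0,0,0,0],[1,0,0,0,0,0,0],[1,0,0,0,0,0,0]]' 50
python3 -m crank '[[1,0,0,0,0,0,0],[1,0,0,0,0,0,0],[1,0,0,0,0,0,0]]' 50
python3 - <<'E'
from h import *
delta([.5173,-.3036,.0265],-.168)
E
```

```text
time: 5.4
eef_pos: [0.5188, -0.3044, 0.0281]
tcp_rot: [0.996, -0.084, 0.001, 0.001]
contact_force: [0.4, 0.2, 6.6]
opening: 0.128
time: 5.7
eef_pos: [0.5187, -0.3044, 0.0281]
tcp_rot: [0.996, -0.084, 0.001, 0.001]
contact_force: [-0.2, 0.0, 4.8]
opening: 0.133
t 5.7 pos [ 0.5187 -0.3044  0.0281] yaw -0.169 tilt 0.002 roll -0.001 F [-0.2  0.   4.8] op 0.133
d cm (tool) [-0.16 -0.06  0.16] rot deg [ 0.08 -0.14 -0.04]
```

```bash
python3 -m crank '[[1,0,0,-1,0,0,0],[1,0,0,-3.5,0,0,0],[1,0,0,-4.5,0,0,0],[1,0,0,-4.5,0,0,0],[1,0,0,-4.5,0,0,0]]' 60
python3 -m crank '[[1,0,0,-2,0,0,0],[1,0,0,0,0,0,0],[1,0,0,0,0,0,0]]'
cat >> h.py <<'E'
BC=np.array([.5747,-.0516]); BY=-.037
LT=np.array([.092,0,.028]) # tcp minus lip, lid frame
def goal(lx,lz,tilt,ly=0.):  # lip at seat-frame lx,ly,lz (m)
    l=np.array([BC[0],BC[1],.122])+Ro.from_euler('z',BY).apply([lx,ly,lz])
    return l+(Ro.from_euler('z',BY)*Ro.from_euler('y',-tilt)).apply(LT)
E
python3 - <<'E'
from h import *
r=snap('top','l1.png');snap('scene','l1s.png')
for n in ['lid','lip','lid_grip']:print(n,[(x['p'],x['location']) for x in place_of(n,'scene')[:1]])
print(goal(-.062,.05,0.25))
delta(goal(-.062,.06,0.),BY,0.)
E
```

```text
time: 6.2
eef_pos: [0.5167, -0.3027, 0.2068]
tcp_rot: [0.996, -0.084, -0.001, -0.001]
contact_force: [1.0, -0.6, -2.8]
opening: 0.129
time: 6.5
eef_pos: [0.5169, -0.3029, 0.2248]
tcp_rot: [0.996, -0.084, -0.001, -0.001]
contact_force: [0.4, -0.1, -4.0]
opening: 0.132
lid [(0.94, [263.7, 98.8])]
lip [(0.69, [289.4, 85.6])]
lid_grip [(0.75, [257.5, 94.8])]
[ 0.5948988  -0.0523477   0.22189071]
t 6.75 pos [ 0.5168 -0.3029  0.2236] yaw -0.169 tilt -0.004 roll 0.002 F [ 0.7  0.2 -2.9] op 0.125
d cm (tool) [  4.46 -26.14   1.41] rot deg [-0.15  0.22 -7.56]
```

View pics/l1s.png

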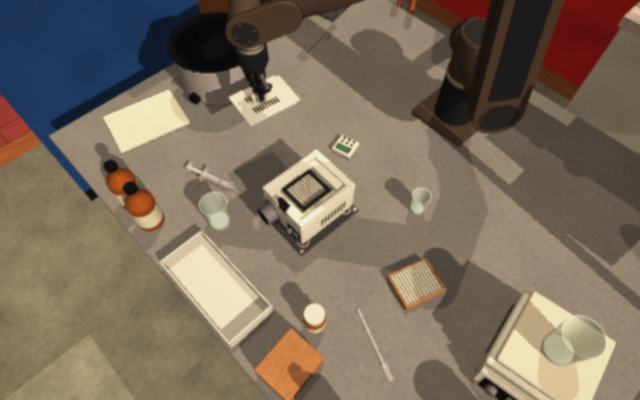

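The lid hangs level in the gripper, at about (263,98) in the picture. Next I carry it over to the blower.

```bash
python3 -m crank '[[1,0.4,-2,0,0,0,0],[1,0.8,-4,0,0,0,0],[1,0.8,-4.8,0,0,0,0],[1,0.8,-4.8,0,0,0,0],[1,0.8,-4.8,0,0,0,0]]'
python3 -m crank '[[1,0.4,-3.5,0,0,0,0],[1,0.4,-2.2,0,0,0,-3],[1,0,0,0,0,0,-4.5],[1,0,0,0,0,0,0],[1,0,0,0,0,0,0]]'
python3 - <<'E'
from h import *
delta(goal(-.062,.05,0.25),BY,0.25)
E
```

```text
time: 7.25
eef_pos: [0.5875, -0.1068, 0.2251]
tcp_rot: [0.996, -0.085, -0.001, -0.0]
contact_force: [-0.1, -0.8, -3.1]
opening: 0.124
time: 7.75
eef_pos: [0.6046, -0.0538, 0.2254]
tcp_rot: [1.0, -0.02, -0.001, -0.0]
contact_force: [0.3, 0.1, -3.1]
opening: 0.126
t 7.75 pos [ 0.6046 -0.0538  0.2254] yaw -0.04 tilt -0.002 roll 0.0 F [ 0.3  0.1 -3.1] op 0.126
d cm (tool) [-0.98 -0.11  0.35] rot deg [ 1.000e-02  1.441e+01 -1.600e-01]
```

```bash
python3 -m crank '[[1,-0.3,-0.1,0,0,3,0],[1,-0.3,0,0,0,4,0],[1,-0.3,0,0,0,4,-0.2],[1,0,0,0,0,3.4,0],[1,0,0,0,0,0,0]]'
python3 -m crank '[[1,0,0,0,0,0,0],[1,0,0,0,0,0,0]]'
python3 - <<'E'
from h import *
delta(goal(-.062,.03,0.25),BY,0.25)
r=snap('top','t1.png'); cv2.imwrite('pics/t1c.png',cv2.resize(r['color'][120:300,240:440],None,fx=3.3,fy=3.3)[:,:,::-1])
r=snap('scene','t1s.png'); cv2.imwrite('pics/t1sc.png',cv2.resize(r['color'][80:280,220:420],None,fx=3,fy=3)[:,:,::-1])
for c in('top','scene'):
  rr=read_camera(c)
  for n,p in (('lip',None),('lid_grip',None)):
    print(c,n,[(round(x['p'],2),x['location']) for x in place_of(n,c)[:1]])
E
```

```text
time: 8.25
eef_pos: [0.5943, -0.0529, 0.2248]
tcp_rot: [0.992, -0.018, 0.124, 0.002]
contact_force: [-0.5, -0.1, -3.8]
opening: 0.127
time: 8.45
eef_pos: [0.5964, -0.0529, 0.226]
tcp_rot: [0.992, -0.018, 0.125, 0.002]
contact_force: [-0.1, 0.3, -2.9]
opening: 0.126
t 8.45 pos [ 0.5964 -0.0529  0.226 ] yaw -0.035 tilt 0.251 roll -0.001 F [-0.1  0.3 -2.9] op 0.126
d cm (tool) [-0.74 -0.05  2.3 ] rot deg [ 0.01 -0.04  0.09]
top lip [(0.71, [232.1, 119.8])]
top lid_grip [(0.78, [345.6, 188.9])]
scene lip [(0.59, [324.3, 161.9])]
scene lid_grip [(0.96, [297.2, 168.0])]
```

View pics/t1c.png

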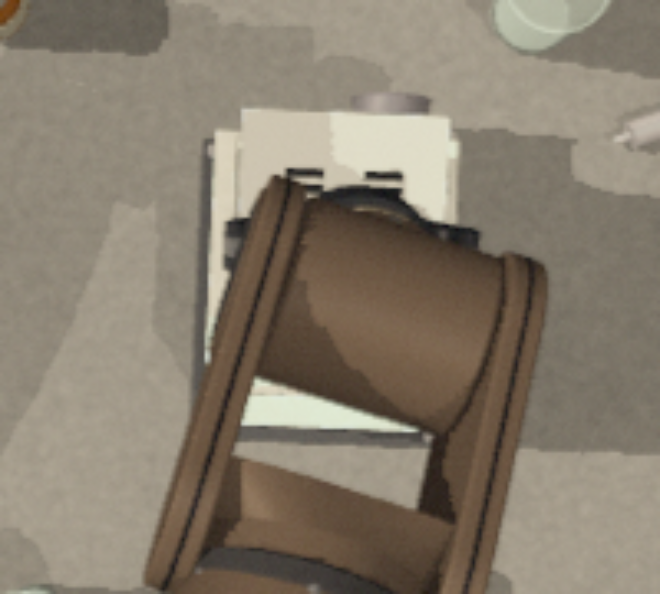

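View pics/t1sc.png

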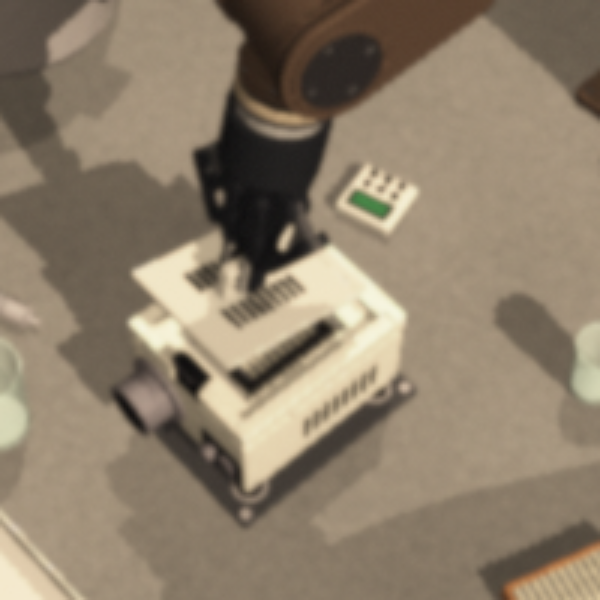

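```bash
python3 - <<'E'
from h import *
r=read_camera('top'); s=get_state(); R=Ro.from_quat(s['tcp_rot'])*Ro.from_euler('x',np.pi).inv()
lid=s['eef_pos']-R.apply(LT+np.array([-.0765,0,0])); print('lid origin',lid)
for y in(.058,-.058):
    p=lid+R.apply([.0765,y,.006]); q=proj(r,p); print(p,q,((q-[240,120])+.5)*3.3-.5)
lip=lid+R.apply([-.0765,0,0]); rel=lip-[*BC,.122]; print('lip in seat frame',Ro.from_euler('z',-BY).apply(rel))
E
```

```text
lid origin [ 0.58805851 -0.05206907  0.19477657]
[0.66262246 0.00340877 0.21956921] [312.5823936 153.0345198] [240.67189888 110.16391536]
[ 0.65862752 -0.1125224   0.21962931] [376.04792608 155.44210622] [450.10815606 118.10895054]
lip in seat frame [-0.06073319 -0.0001737   0.05376565]
```

```bash
python3 -m crank '[[1,-0.28,0,1.1,0,0,0],[1,-0.28,0,1.1,0,0,0],[1,-0.28,0,1.1,0,0,0],[1,-0.25,0,0.97,0,0,0],[1,0,0,0,0,0,0]]'
python3 -m crank '[[1,0,0,0,0,0,0]]'
cat >> h.py <<'E'
def lip():
    s=get_state(); R=Ro.from_quat(s['tcp_rot'])*Ro.from_euler('x',np.pi).inv()
    p=s['eef_pos']-R.apply(LT)-[*BC,.122]; e=R.as_euler('ZYX')
    print('t',round(s['time'],2),'lip mm',np.round(1e3*Ro.from_euler('z',-BY).apply(p),1),'dyaw',round(e[0]-BY,3),'tilt',round(-e[1],3),'F',np.round(s['contact_force'],1),'M',np.round(s['wrist_torque'],2),'op',round(s['opening'],3))
E
python3 -c "
from h import *
lip()"
```

```text
time: 9.4
eef_pos: [0.5945, -0.052, 0.1785]
tcp_rot: [0.992, -0.017, 0.123, 0.002]
contact_force: [-0.9, -0.0, -4.4]
opening: 0.127
time: 9.5
eef_pos: [0.596, -0.0524, 0.1811]
tcp_rot: [0.992, -0.017, 0.125, 0.002]
contact_force: [0.2, -0.1, -3.4]
opening: 0.124
t 9.5 lip mm [-60.9  -0.2   9.2] dyaw 0.002 tilt 0.251 F [ 0.2 -0.1 -3.4] M [ 0.02  0.23 -0.08] op 0.124
```

```bash
python3 -m crank '[[1,-0.05,0,0.19,0,0,0],[1,-0.05,0,0.19,0,0,0],[1,-0.05,0,0.19,0,0,0],[1,0,0,0,0,0,0],[1,0,0,0,0,0,0]]'
python3 -c "
from h import *
lip()"
python3 -m crank '[[1,-0.025,0,0.1,0,0,0],[1,-0.025,0,0.1,0,0,0],[1,0,0,0,0,0,0]]'
python3 -c "
from h import *
lip()"
```

```text
time: 10.0
eef_pos: [0.5961, -0.0524, 0.1759]
tcp_rot: [0.992, -0.017, 0.125, 0.002]
contact_force: [-0.1, 0.3, -3.7]
opening: 0.126
t 10.0 lip mm [-60.7  -0.2   3.9] dyaw 0.003 tilt 0.251 F [-0.1  0.3 -3.7] M [ 0.02  0.27 -0.05] op 0.126
time: 10.3
eef_pos: [0.596, -0.0524, 0.1736]
tcp_rot: [0.992, -0.017, 0.125, 0.002]
contact_force: [0.5, 0.2, -3.7]
opening: 0.127
t 10.3 lip mm [-60.9  -0.2   1.6] dyaw 0.002 tilt 0.251 F [ 0.5  0.2 -3.7] M [ 0.02  0.19 -0.05] op 0.127
```

```bash
python3 -m crank '[[1,-0.025,0,0.1,0,0,0],[1,0,0,0,0,0,0]]'
python3 -c "
from h import *
lip()"
python3 -m crank '[[1,-0.025,0,0.1,0,0,0],[1,0,0,0,0,0,0]]'
python3 -c "
from h import *
lip()"
```

```text
time: 10.5
eef_pos: [0.596, -0.0524, 0.1725]
tcp_rot: [0.992, -0.017, 0.125, 0.002]
contact_force: [0.4, 0.4, -3.0]
opening: 0.125
t 10.5 lip mm [-60.9  -0.2   0.6] dyaw 0.003 tilt 0.251 F [ 0.4  0.4 -3. ] M [0.   0.25 0.04] op 0.125
time: 10.7
eef_pos: [0.5961, -0.0524, 0.1716]
tcp_rot: [0.992, -0.017, 0.125, 0.002]
contact_force: [0.7, -0.4, -3.3]
opening: 0.133
t 10.7 lip mm [-60.7  -0.3  -0.4] dyaw 0.003 tilt 0.251 F [ 0.7 -0.4 -3.3] M [ 0.01  0.2  -0.01] op 0.133
```

```bash
python3 -m crank '[[1,-0.025,0,0.1,0,0,0],[1,0,0,0,0,0,0]]'
python3 -c "
from h import *
lip()"
python3 -m crank '[[1,-0.025,0,0.1,0,0,0],[1,0,0,0,0,0,0]]'
python3 -c "
from h import *
lip()"
```

```text
time: 10.9
eef_pos: [0.5962, -0.0524, 0.1709]
tcp_rot: [0.992, -0.017, 0.125, 0.002]
contact_force: [0.0, 0.9, -1.2]
opening: 0.13
t 10.9 lip mm [-60.6  -0.3  -1.2] dyaw 0.003 tilt 0.252 F [ 0.   0.9 -1.2] M [-0.    0.32  0.02] op 0.13
time: 11.1
eef_pos: [0.5963, -0.0524, 0.17]
tcp_rot: [0.992, -0.017, 0.126, 0.002]
contact_force: [-1.1, 0.6, -0.3]
opening: 0.131
t 11.1 lip mm [-60.5  -0.3  -2. ] dyaw 0.003 tilt 0.252 F [-1.1  0.6 -0.3] M [ 0.04  0.43 -0.01] op 0.131
```

```bash
python3 -m crank '[[1,0.02,0,-0.09,0,0,0],[1,-0.19,0,-0.05,0,0,0],[1,-0.29,0,-0.07,0,0,0],[1,-0.29,0,-0.07,0,0,0],[1,0,0,0,0,0,0]]'
python3 -c "
from h import *
lip()"
python3 -m crank '[[1,-0.19,0,-0.05,0,0,0],[1,-0.19,0,-0.05,0,0,0],[1,0,0,0,0,0,0]]'
python3 -c "
from h import *
lip()"
```

```text
time: 11.6
eef_pos: [0.5878, -0.0521, 0.1706]
tcp_rot: [0.992, -0.017, 0.125, 0.002]
contact_force: [0.0, 0.2, -0.8]
opening: 0.133
t 11.6 lip mm [-69.   -0.3  -1.4] dyaw 0.003 tilt 0.251 F [ 0.   0.2 -0.8] M [-0.02  0.34 -0.01] op 0.133
time: 11.9
eef_pos: [0.584, -0.052, 0.1705]
tcp_rot: [0.992, -0.017, 0.125, 0.002]
contact_force: [-0.0, 0.0, -0.2]
opening: 0.131
t 11.9 lip mm [-72.8  -0.3  -1.4] dyaw 0.003 tilt 0.251 F [-0.   0.  -0.2] M [0.02 0.17 0.06] op 0.131
```

```bash
python3 -m crank '[[1,-0.14,0,-0.07,0,0,0],[1,0,0,0,0,0,0]]'
python3 -c "
from h import *
lip()"
python3 -m crank '[[1,-0.14,0,-0.05,0,0,0],[1,0,0,0,0,0,0]]'
python3 -c "
from h import *
lip()"
python3 -m crank '[[1,-0.1,0,-0.03,0,0,0],[1,0,0,0,0,0,0]]'
python3 -c "
from h import *
lip()"
```

```text
time: 12.1
eef_pos: [0.5824, -0.0519, 0.1707]
tcp_rot: [0.992, -0.017, 0.125, 0.002]
contact_force: [0.4, -0.1, -1.1]
opening: 0.125
t 12.1 lip mm [-74.4  -0.3  -1.2] dyaw 0.003 tilt 0.251 F [ 0.4 -0.1 -1.1] M [-0.03  0.29 -0.09] op 0.125
time: 12.3
eef_pos: [0.5809, -0.0519, 0.1708]
tcp_rot: [0.992, -0.017, 0.125, 0.002]
contact_force: [0.3, 0.4, -1.2]
opening: 0.125
t 12.3 lip mm [-75.9  -0.3  -1.1] dyaw 0.003 tilt 0.251 F [ 0.3  0.4 -1.2] M [0.03 0.22 0.03] op 0.125
time: 12.5
eef_pos: [0.58, -0.0518, 0.1709]
tcp_rot: [0.992, -0.017, 0.125, 0.002]
contact_force: [0.4, 0.8, -1.5]
opening: 0.124
t 12.5 lip mm [-76.9  -0.3  -1.1] dyaw 0.003 tilt 0.251 F [ 0.4  0.8 -1.5] M [-0.    0.17  0.02] op 0.124
```

```bash
python3 -m crank '[[1,-0.1,0,-0.03,0,0,0],[1,0,0,0,0,0,0]]'
python3 -c "
from h import *
lip()"
python3 -m crank '[[1,-0.1,0,-0.03,0,0,0],[1,0,0,0,0,0,0]]'
python3 -c "
from h import *
lip()"
```

```text
time: 12.7
eef_pos: [0.5793, -0.0518, 0.1712]
tcp_rot: [0.992, -0.017, 0.126, 0.002]
contact_force: [1.1, -0.1, -2.4]
opening: 0.126
t 12.7 lip mm [-77.6  -0.3  -0.9] dyaw 0.002 tilt 0.252 F [ 1.1 -0.1 -2.4] M [0.03 0.01 0.01] op 0.126
time: 12.9
eef_pos: [0.5789, -0.052, 0.1718]
tcp_rot: [0.992, -0.017, 0.127, 0.003]
contact_force: [3.3, -0.5, -2.8]
opening: 0.127
t 12.9 lip mm [-77.8  -0.4  -0.5] dyaw 0.002 tilt 0.254 F [ 3.3 -0.5 -2.8] M [ 0.05 -0.5  -0.05] op 0.127
```

```bash
python3 -c "
from h import *
lip()
delta(goal(-.077,-.0005,.19),BY,.19)
a=goal(-.077,-.0005,.19);b=goal(-.077,0,.14); print(Rt(BY,.19).inv().apply(b-a)*100)"
```

```text
t 12.9 lip mm [-77.8  -0.4  -0.5] dyaw 0.002 tilt 0.254 F [ 3.3 -0.5 -2.8] M [ 0.05 -0.5  -0.05] op 0.127
t 12.9 pos [ 0.5789 -0.052   0.1718] yaw -0.035 tilt 0.254 roll -0.001 F [ 3.3 -0.5 -2.8] op 0.127
d cm (tool) [ 0.23 -0.02  0.62] rot deg [ 0.02 -3.68  0.11]
[1.37887014e-01 4.91408194e-16 4.14207416e-01]
```

```bash
python3 -m crank '[[1,0.12,0,0.2,0,-1.2,0],[1,0.1,0,0.2,0,-1.2,0],[1,0.1,0,0.2,0,-1.2,0],[1,0,0,0,0,0,0],[1,0,0,0,0,0,0]]'
python3 -c "
from h import *
lip()
delta(goal(-.077,0,.14),BY,.14)"
```

```text
time: 13.4
eef_pos: [0.5822, -0.0519, 0.1654]
tcp_rot: [0.996, -0.017, 0.093, 0.002]
contact_force: [0.3, -0.0, -2.2]
opening: 0.13
t 13.4 lip mm [-77.7  -0.3  -1.1] dyaw 0.003 tilt 0.187 F [ 0.3 -0.  -2.2] M [-0.02  0.13  0.02] op 0.13
t 13.4 pos [ 0.5822 -0.0519  0.1654] yaw -0.034 tilt 0.187 roll -0.0 F [ 0.3 -0.  -2.2] op 0.13
d cm (tool) [ 0.21 -0.    0.33] rot deg [-0.   -2.67  0.17]
```

```bash
python3 -m crank '[[1,0.08,0,0.16,0,-1.3,0],[1,0.08,0,0.16,0,-1.3,0],[1,0,0,0,0,0,0],[1,0,0,0,0,0,0]]'
python3 -c "
from h import *
lip()
delta(goal(-.077,0.0005,.125),BY,.125)
r=snap('top','h1.png'); cv2.imwrite('pics/h1c.png',cv2.resize(r['color'][120:300,240:440],None,fx=3.3,fy=3.3)[:,:,::-1])
r=snap('scene','h1s.png'); cv2.imwrite('pics/h1sc.png',cv2.resize(r['color'][130:260,240:380],None,fx=5,fy=4.5,interpolation=cv2.INTER_CUBIC)[:,:,::-1])
"
```

```text
time: 13.8
eef_pos: [0.5845, -0.0519, 0.1626]
tcp_rot: [0.997, -0.017, 0.071, 0.001]
contact_force: [-0.5, -0.1, -3.0]
opening: 0.128
t 13.8 lip mm [-77.4  -0.1  -0.1] dyaw 0.003 tilt 0.142 F [-0.5 -0.1 -3. ] M [-0.02  0.16  0.03] op 0.128
t 13.8 pos [ 0.5845 -0.0519  0.1626] yaw -0.034 tilt 0.142 roll -0.0 F [-0.5 -0.1 -3. ] op 0.128
d cm (tool) [0.09 0.01 0.1 ] rot deg [-0.01 -0.96  0.15]
```

View pics/h1c.png

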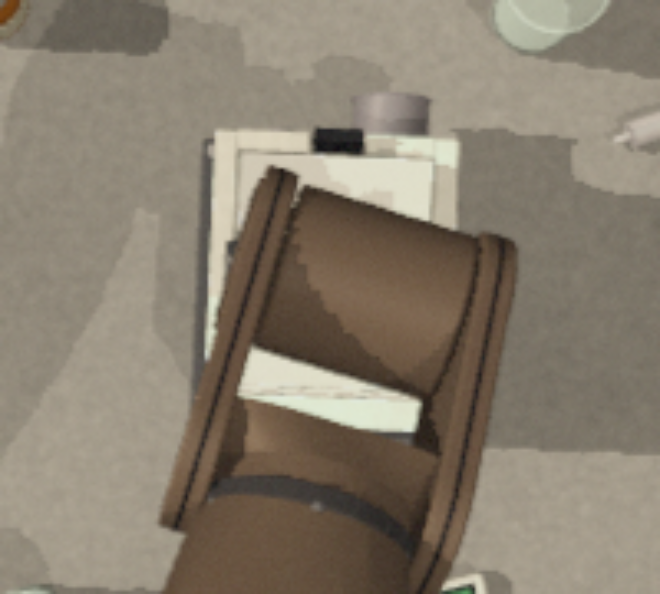

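View pics/h1sc.png

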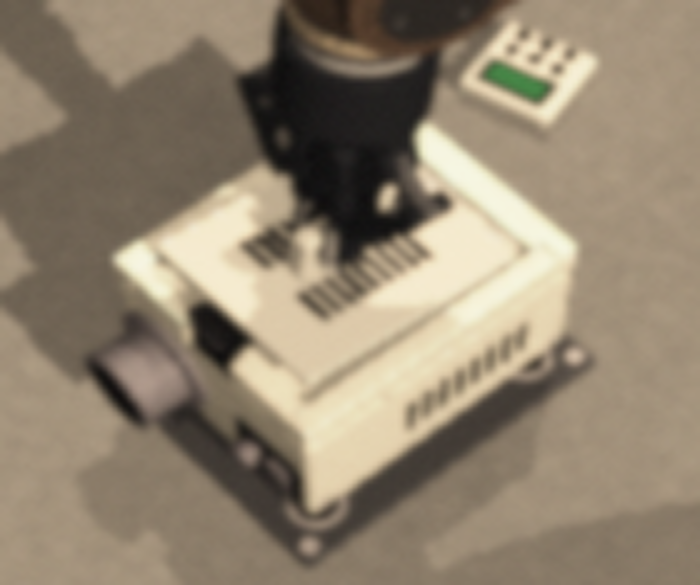

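The lid lies inside the recess with its lip end under the ledge (lower edge near (330,395)) and its free edge just by the catch (338,140). I swing down a little more.

```bash
python3 -m crank '[[1,0.07,0,0.1,0,-1,0],[1,0,0,0,0,0,0],[1,0,0,0,0,0,0]]'
python3 -c "
from h import *
lip()"
python3 -m crank '[[1,0.04,0,0.1,0,-1,0],[1,0,0,0,0,0,0],[1,0,0,0,0,0,0]]'
python3 -c "
from h import *
lip()
delta(goal(-.077,0.001,.1),BY,.1)"
```

```text
time: 14.2
eef_pos: [0.5856, -0.0521, 0.1623]
tcp_rot: [0.998, -0.017, 0.063, 0.001]
contact_force: [-0.8, -0.9, -3.1]
opening: 0.125
t 14.2 lip mm [-76.8  -0.3   1. ] dyaw 0.003 tilt 0.126 F [-0.8 -0.9 -3.1] M [-0.02  0.08  0.04] op 0.125
time: 14.5
eef_pos: [0.586, -0.0521, 0.1613]
tcp_rot: [0.998, -0.017, 0.054, 0.001]
contact_force: [-1.4, 0.7, -2.3]
opening: 0.13
t 14.5 lip mm [-77.1  -0.3   1.5] dyaw 0.003 tilt 0.108 F [-1.4  0.7 -2.3] M [ 0.03  0.2  -0.03] op 0.13
t 14.5 pos [ 0.586  -0.0521  0.1613] yaw -0.034 tilt 0.108 roll -0.001 F [-1.4  0.7 -2.3] op 0.13
d cm (tool) [ 0.03 -0.    0.13] rot deg [ 0.01 -0.44  0.15]
```

```bash
python3 -m crank '[[1,0,0,0.12,0,-0.6,0],[1,0,0,0.05,0,0,0],[1,0,0,0,0,0,0]]'
python3 -c "
from h import *
lip()"
```

```text
time: 14.8
eef_pos: [0.5865, -0.0521, 0.1599]
tcp_rot: [0.999, -0.017, 0.049, 0.001]
contact_force: [-0.5, -0.7, 0.2]
opening: 0.124
t 14.8 lip mm [-77.   -0.4   1. ] dyaw 0.003 tilt 0.098 F [-0.5 -0.7  0.2] M [0.04 0.12 0.01] op 0.124
```

```bash
python3 -m crank '[[0.6,0,0,0,0,0,0],[0.4,0,0,0,0,0,0],[0.2,0,0,0,0,0,0],[0,0,0,0,0,0,0],[0,0,0,0,0,0,0]]'
python3 -c "
from h import *
lip()
r=snap('scene','r1s.png'); cv2.imwrite('pics/r1sc.png',cv2.resize(r['color'][130:260,240:380],None,fx=5,fy=4.5,interpolation=cv2.INTER_CUBIC)[:,:,::-1])
"
```

```text
time: 15.3
eef_pos: [0.5864, -0.0521, 0.1598]
tcp_rot: [0.999, -0.017, 0.049, 0.001]
contact_force: [-0.1, -1.1, 0.2]
opening: 0.501
t 15.3 lip mm [-77.1  -0.3   0.9] dyaw 0.002 tilt 0.098 F [-0.1 -1.1  0.2] M [0.04 0.02 0.01] op 0.501
```

View pics/r1sc.png

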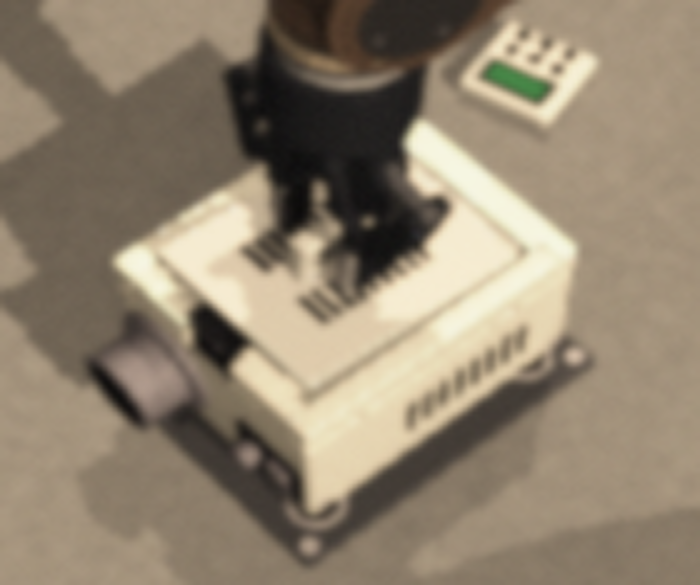

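```bash
python3 -m crank '[[0,0,0,-1,0,0,0],[0,0,0,-2,0,0,0],[0,0,0,-2.5,0,0,0],[0,0,0,-1.5,0,-2,0],[0,0,0,0,0,-3.6,0]]'
python3 -c "
from h import *
delta([.6297,-.0536,.19],BY,0)"
```

```text
time: 15.85
eef_pos: [0.5805, -0.0522, 0.2339]
tcp_rot: [1.0, -0.017, 0.002, 0.001]
contact_force: [0.5, -0.5, -0.4]
opening: 0.5
t 15.85 pos [ 0.5805 -0.0522  0.2339] yaw -0.035 tilt 0.005 roll -0.002 F [ 0.5 -0.5 -0.4] op 0.5
d cm (tool) [ 4.9  -0.04  4.42] rot deg [ 0.13 -0.28  0.13]
```

```bash
python3 -m crank '[[1,2.5,0,0,0,-0.2,0],[1,2.5,0,0.5,0,0,0],[1,0,0,1.5,0,0,0],[1,0,0,1.5,0,0,0],[1,0,0,0,0,0,0]]' 40
python3 -m crank '[[1,0,0,0,0,0,0],[1,0,0,0,0,0,0]]'
python3 -c "
from h import *
delta([.6297,-.0536,.165],BY,0)
r=snap('top','p1.png'); cv2.imwrite('pics/p1c.png',cv2.resize(r['color'][120:300,240:440],None,fx=3.3,fy=3.3)[:,:,::-1])
r=snap('scene','p1s.png'); cv2.imwrite('pics/p1sc.png',cv2.resize(r['color'][130:260,240:380],None,fx=5,fy=4.5,interpolation=cv2.INTER_CUBIC)[:,:,::-1])"
```

```text
time: 16.35
eef_pos: [0.6265, -0.053, 0.1902]
tcp_rot: [1.0, -0.017, -0.005, -0.001]
contact_force: [-0.7, 0.2, -0.6]
opening: -0.004
time: 16.55
eef_pos: [0.629, -0.0536, 0.1948]
tcp_rot: [1.0, -0.017, -0.001, 0.0]
contact_force: [0.0, 0.3, 0.3]
opening: -0.001
t 16.55 pos [ 0.629  -0.0536  0.1948] yaw -0.035 tilt -0.003 roll -0.001 F [0.  0.3 0.3] op -0.001
d cm (tool) [ 0.07 -0.    2.98] rot deg [0.04 0.16 0.14]
```

View pics/p1c.png

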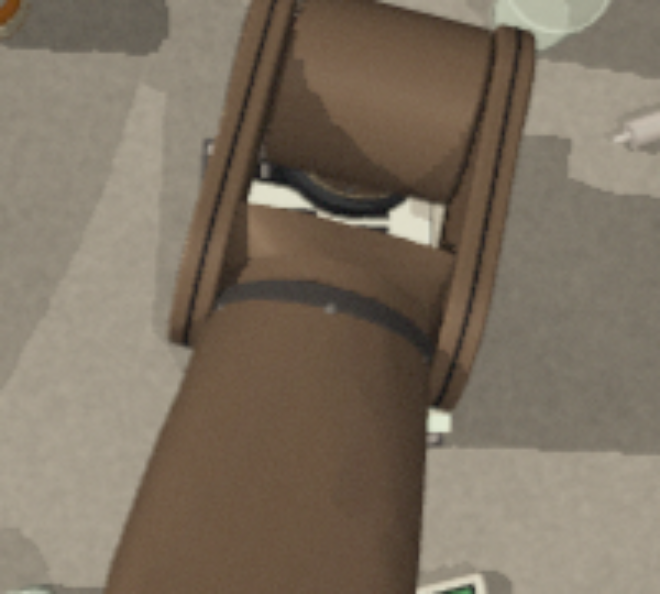

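View pics/p1sc.png

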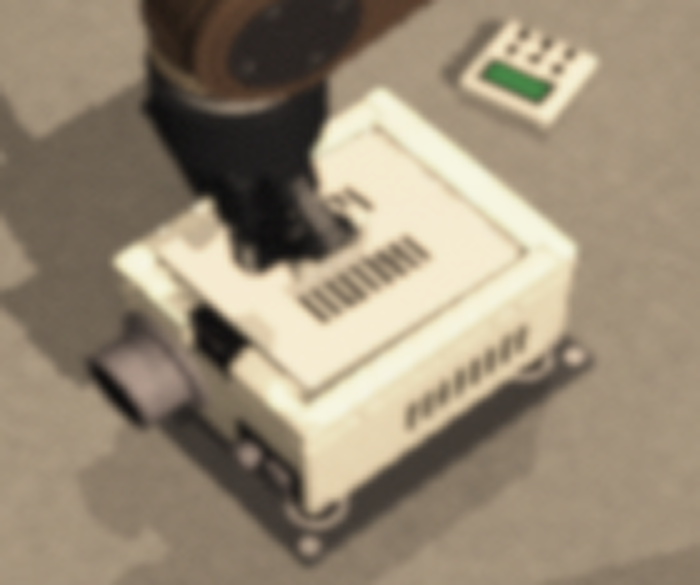

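The lid stayed in the recess. The shut fingertips are above the bare plate, near (260,262) in the scene crop. Next I press down.

```bash
python3 -m crank '[[1,0.07,0,0.9,0,0,0],[1,0,0,1,0,0,0],[1,0,0,0.9,0,0,0],[1,0,0,0,0,0,0],[1,0,0,0,0,0,0]]'
python3 -m crank '[[1,0,0,0.2,0,0,0],[1,0,0,0.2,0,0,0],[1,0,0,0,0,0,0]]'
python3 -m crank '[[1,0,0,0.2,0,0,0],[1,0,0,0,0,0,0]]'
python3 -m crank '[[1,0,0,0.2,0,0,0],[1,0,0,0,0,0,0]]'
```

```text
time: 17.15
eef_pos: [0.6295, -0.0535, 0.1653]
tcp_rot: [1.0, -0.017, -0.002, 0.0]
contact_force: [0.4, 0.5, 0.6]
opening: -0.001
time: 17.45
eef_pos: [0.6298, -0.0536, 0.1621]
tcp_rot: [1.0, -0.017, -0.002, 0.0]
contact_force: [0.3, 0.5, -1.1]
opening: 0.0
time: 17.65
eef_pos: [0.6297, -0.0536, 0.16]
tcp_rot: [1.0, -0.017, -0.002, 0.0]
contact_force: [0.0, -1.6, -0.7]
opening: 0.001
time: 17.85
eef_pos: [0.63, -0.0536, 0.1582]
tcp_rot: [1.0, -0.017, -0.001, 0.0]
contact_force: [1.0, -0.4, 1.1]
opening: -0.004
```

Contact is at about 0.159. I continue slowly.

```bash
for i in 1 2 3; do python3 -m crank '[[1,0,0,0.15,0,0,0],[1,0,0,0,0,0,0]]' | grep -E 'eef|force'; done
```

```text
eef_pos: [0.6301, -0.0537, 0.1569]
contact_force: [1.2, -0.6, 2.1]
eef_pos: [0.6302, -0.0537, 0.1555]
contact_force: [1.5, -0.4, 2.8]
eef_pos: [0.6303, -0.0537, 0.154]
contact_force: [1.5, 0.1, 3.0]
```

```bash
for i in 1 2; do python3 -m crank '[[1,0,0,0.15,0,0,0],[1,0,0,0,0,0,0]]' | grep -E 'eef|force'; done
```

```text
eef_pos: [0.6303, -0.0537, 0.1525]
contact_force: [1.6, -0.6, 3.1]
eef_pos: [0.629, -0.0534, 0.1497]
contact_force: [0.3, 0.1, 1.0]
```

```bash
python3 -m crank '[[1,0,0,0.15,0,0,0],[1,0,0,0,0,0,0]]' | grep -E 'eef|force'
```

```text
eef_pos: [0.6291, -0.0534, 0.1487]
contact_force: [-1.6, -0.2, 2.4]
```

```bash
python3 -m crank '[[1,0,0,0.15,0,0,0],[1,0,0,0,0,0,0]]' | grep -E 'eef|force'
```

```text
eef_pos: [0.6291, -0.0535, 0.1477]
contact_force: [-4.1, 1.0, 6.4]
```

```bash
python3 -m crank '[[1,-0.1,0,0,0,0,0],[1,0,0,0,0,0,0]]' | grep -E 'eef|force'; python3 - <<'E'
from h import *
lip()
r=snap('scene','p2s.png'); cv2.imwrite('pics/p2sc.png',cv2.resize(r['color'][130:260,240:380],None,fx=5,fy=4.5,interpolation=cv2.INTER_CUBIC)[:,:,::-1])
E
```

```text
eef_pos: [0.629, -0.0535, 0.1481]
contact_force: [-1.7, 0.7, 4.7]
t 19.45 lip mm [-37.7  -0.1  -1.7] dyaw 0.002 tilt -0.003 F [-1.7  0.7  4.7] M [0.1  0.24 0.02] op -0.001
```

View pics/p2sc.png

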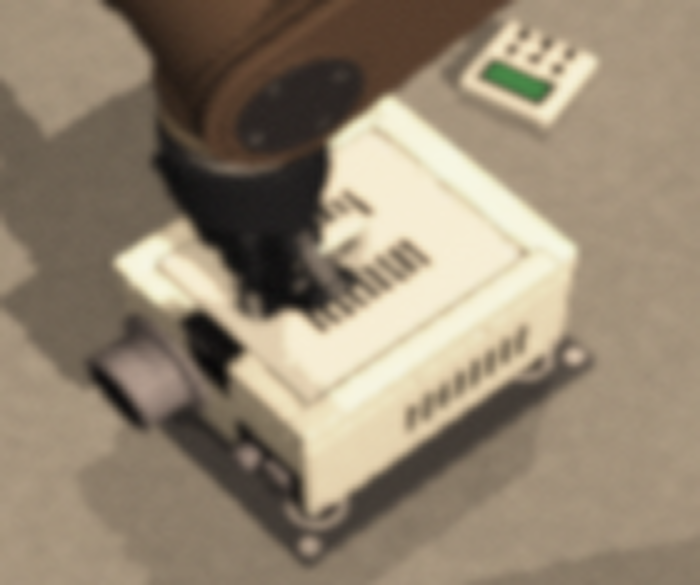

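```bash
python3 -m crank '[[1,0,0,0.1,0,0,0],[1,0,0,0,0,0,0]]' | grep -E 'eef|force'
```

```text
eef_pos: [0.6291, -0.0535, 0.1472]
contact_force: [-2.9, 2.0, 5.6]
```

```bash
python3 -m crank '[[1,0,0,0.1,0,0,0],[1,0,0,0,0,0,0]]' | grep -E 'eef|force'
```

```text
eef_pos: [0.6291, -0.0535, 0.1465]
contact_force: [-2.6, 1.6, 6.8]
```

```bash
python3 -m crank '[[1,0,0,0.1,0,0,0],[1,0,0,0,0,0,0]]' | grep -E 'eef|force'
```

```text
eef_pos: [0.6291, -0.0535, 0.1457]
contact_force: [-3.8, 0.2, 6.9]
```

```bash
python3 -m crank '[[1,-0.05,0,0.1,0,0,0],[1,0,0,0,0,0,0]]' | grep -E 'eef|force'
```

```text
eef_pos: [0.6291, -0.0535, 0.1451]
contact_force: [-2.8, 1.2, 7.7]
```

```bash
python3 -m crank '[[1,0,0,0.1,0,0,0],[1,0,0,0,0,0,0]]' | grep -E 'eef|force'
```

```text
eef_pos: [0.6291, -0.0535, 0.144]
contact_force: [-2.1, 1.2, 7.3]
```

```bash
python3 -m crank '[[1,0,0,0.1,0,0,0],[1,0,0,0,0,0,0]]' | grep -E 'eef|force'
```

```text
eef_pos: [0.6291, -0.0535, 0.1433]
contact_force: [-2.7, -0.1, 8.6]
```

```bash
python3 -m crank '[[1,0,0,0.1,0,0,0],[1,0,0,0,0,0,0]]' | grep -E 'eef|force'
```

```text
eef_pos: [0.6292, -0.0535, 0.1427]
contact_force: [-2.3, 1.0, 9.7]
```

```bash
python3 -m crank '[[1,0,0,0.1,0,0,0],[1,0,0,0,0,0,0]]' | grep -E 'eef|force'
```

```text
eef_pos: [0.6292, -0.0535, 0.142]
contact_force: [-3.7, 1.1, 10.9]
```

```bash
python3 -m crank '[[1,0,0,0.1,0,0,0],[1,0,0,0,0,0,0]]' | grep -E 'eef|force'
```

```text
eef_pos: [0.6292, -0.0535, 0.1413]
contact_force: [-3.3, 1.8, 13.0]
```

```bash
for i in 1 2 3 4; do python3 -m crank '[[1,0,0,-0.2,0,0,0],[1,0,0,0,0,0,0]]' | grep -E 'eef|force'; done
```

```text
eef_pos: [0.6292, -0.0535, 0.143]
contact_force: [-2.5, 1.6, 10.6]
eef_pos: [0.6292, -0.0535, 0.1442]
contact_force: [-0.4, 1.2, 7.0]
eef_pos: [0.6292, -0.0535, 0.1454]
contact_force: [0.6, 1.0, 4.3]
eef_pos: [0.6285, -0.0536, 0.1465]
contact_force: [2.0, 0.3, 2.1]
```

```bash
for i in 1 2 ; do python3 -m crank '[[1,0,0,-0.15,0,0,0],[1,0,0,0,0,0,0]]' | grep -E 'eef|force'; done
python3 -m crank '[[1,0,0,-1,0,0,0],[1,0,0,-3,0,0,0],[1,-2,0,-3,0,0,0],[1,-4,0,-3,0,0,0],[1,-4,0,0,0,0,0]]'
python3 -m crank '[[1,-4,0,0,0,0,0],[1,-3,0,0,0,0,0],[1,0,0,0,0,0,0]]'
python3 - <<'E'
from h import *
r=snap('top','q1.png'); cv2.imwrite('pics/q1c.png',cv2.resize(r['color'][145:265,285:395],None,fx=5,fy=5,interpolation=cv2.INTER_CUBIC)[:,:,::-1])
r=snap('scene','q1s.png'); cv2.imwrite('pics/q1sc.png',cv2.resize(r['color'][130:260,240:380],None,fx=5,fy=4.5,interpolation=cv2.INTER_CUBIC)[:,:,::-1])
E
```

```text
eef_pos: [0.6276, -0.0536, 0.1473]
contact_force: [1.0, 1.1, 0.8]
eef_pos: [0.628, -0.0536, 0.1493]
contact_force: [0.2, 0.0, 0.8]
time: 23.0
eef_pos: [0.5304, -0.0508, 0.2564]
tcp_rot: [1.0, -0.017, 0.003, 0.002]
contact_force: [0.9, -0.7, 1.2]
opening: -0.002
time: 23.3
eef_pos: [0.456, -0.0471, 0.2506]
tcp_rot: [1.0, -0.017, -0.002, 0.0]
contact_force: [0.6, -0.5, -0.1]
opening: 0.002
```

View pics/q1c.png

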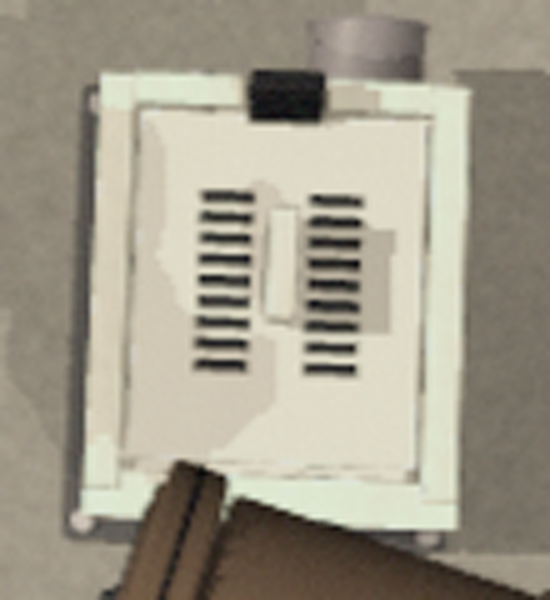

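View pics/q1sc.png

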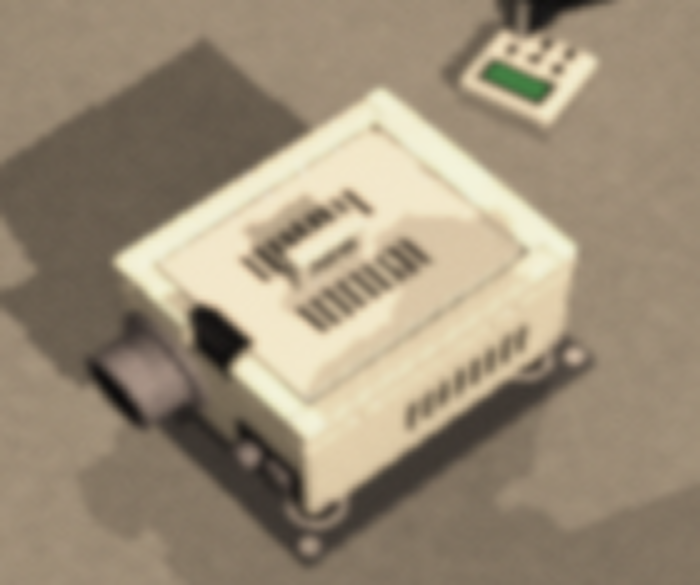

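```bash
python3 - <<'E'
from h import *
for a,b,(r0,r1,c0,c1) in (('top0.png','q1.png',(150,178,325,360)),('top0.png','h1.png',(150,178,325,360)),('scene0.png','q1s.png',(183,222,262,298))):
    for n in (a,b):
        g=cv2.imread('pics/'+n,0)[r0:r1,c0:c1].astype(float)
        w=np.clip(90-g,0,90); ys,xs=np.mgrid[r0:r1,c0:c1]
        print(n,'dark wt',round(w.sum()),'centroid',round((w*xs).sum()/w.sum(),2),round((w*ys).sum()/w.sum(),2),'rows',np.round(w.sum(1)/90,1))
E
```

```text
top0.png dark wt 8819 centroid 341.62 164.23 rows [ 0.   0.   0.   0.   0.   0.   0.   0.   0.   6.4  8.3  8.5  9.1 11.
 10.9 10.5 10.7 10.3  8.7  0.4  0.   0.   0.   0.   0.   0.   0.   3.3]
q1.png dark wt 8222 centroid 341.92 163.92 rows [ 0.   0.   0.   0.   0.   0.   0.   0.   0.   4.8  8.2  8.3  8.4 10.2
 10.2 10.8 10.6 10.1  9.8  0.   0.   0.   0.   0.   0.   0.   0.   0. ]
top0.png dark wt 8819 centroid 341.62 164.23 rows [ 0.   0.   0.   0.   0.   0.   0.   0.   0.   6.4  8.3  8.5  9.1 11.
 10.9 10.5 10.7 10.3  8.7  0.4  0.   0.   0.   0.   0.   0.   0.   3.3]
h1.png dark wt 7110 centroid 339.66 164.5 rows [ 0.   0.   0.   0.   0.   0.   0.   0.   0.   6.5  8.2  8.2  8.8 10.8
 10.5 10.5  1.8  0.   0.   0.   0.   0.7  1.9  2.3  2.2  1.8  1.7  3.1]
scene0.png dark wt 13180 centroid 280.67 203.29 rows [2.3 2.3 2.3 2.1 2.1 2.3 2.5 2.3 2.2 2.1 2.1 2.1 2.1 2.1 2.1 3.2 5.9 7.6
 8.6 9.  9.  9.2 8.9 7.5 5.8 4.6 3.4 2.1 1.  0.4 0.4 0.8 1.4 2.1 2.9 3.6
 4.4 5.3 6.1]
q1s.png dark wt 8550 centroid 277.04 208.06 rows [0.  0.  0.  0.  0.  0.  0.  0.  0.  0.  0.  0.  0.  0.  0.  0.4 2.8 4.8
 5.8 6.5 7.2 7.9 8.3 7.8 6.4 5.1 3.7 2.4 1.3 0.5 0.3 0.6 1.2 2.  2.7 3.2
 3.9 4.7 5.4]
```

```bash
python3 - <<'E'
from h import *
r=read_camera('top')
def f(X,Y,z): return Ro.from_euler('z',-BY).apply(at_z(r,((X+.5)/5-.5+285,(Y+.5)/5-.5+145),z)-[*BC,z])[:2]*1e3
for n,X,Y in (('FE+y',142,107),('FE-y',429,119),('slotL',195,367),('slotR',361,370)): print(n,np.round(f(X,Y,.131),1))
G=[f(272,206,.1565),f(297,208,.1565),f(290,326,.1565),f(265,322,.1565)]; print('grip top ctr',np.round(np.mean(G,0),1),'expect 14,0')
for t in ['old_filter','timer','beaker_small','beaker_large','jar','spatula','syringe']:
    print(t,[(round(d['p'],2),np.round(at_z(r,d['location'],0)[:2],3)) for d in place_of(t,'top')[:1]])
for c,z in(('top',.1255),('scene',.1255)):
    rr=read_camera(c); print([np.round(at_z(rr,d['location'],z),4) for d in place_of('lid',c)[:1]],[np.round(at_z(rr,d['location'],.1465),4) for d in place_of('lid_grip',c)[:1]])
print(get_state()['contact_force'],get_state()['time'])
E
```

```text
FE+y [75.9 57.7]
FE-y [ 75.7 -58.7]
slotL [-28.6  32.2]
slotR [-27.1 -34.6]
grip top ctr [11.6  0.4] expect 14,0
old_filter [(0.6, array([0.533, 0.282]))]
timer [(0.51, array([ 0.345, -0.135]))]
beaker_small [(0.94, array([0.354, 0.141]))]
beaker_large [(0.74, array([ 0.785, -0.202]))]
jar [(0.86, array([0.778, 0.193]))]
spatula [(0.73, array([0.708, 0.298]))]
syringe [(0.75, array([ 0.702, -0.309]))]
[array([ 0.5756, -0.0535,  0.1255])] [array([ 0.5861, -0.0567,  0.1465])]
[array([ 0.5727, -0.0512,  0.1255])] [array([ 0.5879, -0.0589,  0.1465])]
[-0.71460987 -0.15946308  0.15044327] 24.1
```

```bash
python3 - <<'E'
from h import *
print(sign_off())
E
```

```text
the job is handed in; nothing more can be done
None
```

The lid is closed on the blower and the catch appears to be back over its free edge. I handed the job in at about 24 s; no verdict is reported.

**What I did:**
- I took the lid by its grip, tilted it lip-down to 0.25 rad and set the lip lightly on the seat.
- I slid the lip under the ledge until it met the end wall, at about 3 N.
- I swung the lid down to about 0.10 rad and released it, resting on gasket and catch.
- I pressed near the free edge with the shut fingertips, to about 13 N at most. That is roughly 7 mm of blower sink by my estimate, which I did not measure.

**What the last checks showed:**
- **Catch:** its nose is fully visible on top of the lid, within about 0.3 px of its rest position. It had been hidden while the lid was still tilted.
- **Lid position:** the free edge lies about 75.8 mm from the seat middle and about 0.5 mm off sideways, which puts the lip near -77 mm, under the ledge.
- **Height:** when I backed off, the fingertips lost contact close to the predicted closed height.
- **Robot and bench:** the force reading is near zero and the arm is clear. The other things were all found within about 12 mm of where they started, which is the networks' scatter.

**What was less certain:**
- I never felt a clear snap at 6 to 16 N. The only sudden drop in force was at about 3 N with the lid still too high, and I could not explain it. The judgement that the catch snapped rests on the pictures and the release height.
- The grip measured about 2.4 mm short of its expected x in the last picture, at odds with the free edge; I took that as pixel error.
- I did not measure the lid's level directly.

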